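# Set the potter's throwing gauge

## Robot

A 6-joint arm with a two-finger parallel gripper is mounted at the origin on the work surface. World frame = base frame: x ahead of the robot, y to its left, z up, the work surface at z = 0. Lengths are in m, angles in degrees, forces in N, time in s.
With the tool pointing down it reaches from about 0.4 to 0.825 m from the base axis. Payload 7 kg.
Tool frame: the origin (TCP) lies midway between the tips of the shut fingers; the grasp point (between the pads) lies 19 mm behind it; z points along the fingers, x is the direction in which the jaws open and shut, and the axes are right-handed (so a half turn about z gives the same grasp; the last joint's range is limited). The gripper opens to 88 mm and grips with 3 to 60 N. Pads are 19 mm wide; open, the fingers measure 130 mm over their backs; the gripper's body (78 mm by 193 mm) begins 47 mm behind the grasp point.
Start: joints at [89.101, 20.546, 0.682, 0, -70.136, -16.507], TCP at [0.202, 0.644, 0.227] pointing down, gripper open.
Joint ranges: [-176.03, 176.03], [-82.01, 121.73], [-58.28, 71.71], [-173.87, 95.51], [-174.79, -0.11], [-173.66, 173.66]. Speed limits (degrees/s): [136.94, 136.94, 172.46, 180, 180, 180].

## Interface

Orientations are given as [roll, pitch, yaw] about the fixed x, y, z axes, in that order (R = Rz(yaw) Ry(pitch) Rx(roll)).
In Python, from plant import * gives the robot as it stands. The module is installed in compiled form; this text tells all that it offers.
- The arm moves only by the shell command python3 -m pendant 'ROWS' [OPENING]. ROWS is JSON, a list that holds one entry, the list of rows, each a list of 6 numbers: the shift along the world's x, y, z in mm, then the turn, a rotation vector about the world's x, y, z in degrees. A call has 1 to 10 rows; each row is the pose to reach, as a shift and turn from the pose commanded when the call began; what a row does not reach only later rows make up. A row lasts 1/8 s, in which the tool goes at most 62.5 mm and 10.7 degrees, less where a joint would pass 70% of its speed; a pose out of reach is approached as far as the arm can. A call with a gripper value outside its range is refused whole. OPENING is the closure, from -1 (fully open) to 1 (shut), set as the call begins (- or left out, the last holds). The fingers move at their own pace and stop on an object; the grip force is fixed at half the most. Time passes only in rows, so rows that repeat a pose let the fingers close. It gives the time, the measured TCP pose, the force and the opening at its end, in the units of the state.
- get_obs(): the state, without advancing time (a new reading comes with each control period).
- snapshot(name): name is "side" or "top"; returns a dict with "pixels" (480x640x3 uint8, red, green, blue), "depth" (480x640 float32, m along the optical axis (not along the pixel's ray), 0 where there is no reading), "fx", "fy", "cx", "cy" (pixels), "pose" (4x4, takes a point from camera to world coordinates). Camera axes: x right, y down, z forward; pixel columns grow to the right and rows downward; lengths in m; the calibration is good to about 2 mm. A picture is of the moment at which its call begins.
- close_job(): hands the job in, once; it reports no verdict.
The state is a dict: "clock": time; "joint_pos": joint angles; "qvel": joint speeds; "tau": joint torques, N m; "tool_pos": TCP position; "orientation": TCP orientation; "force": force on the tool from outside, world axes, zero at the start; "moment": the same for the moment, N m; "opening": finger opening in m.
Only numpy, scipy, OpenCV 4.12 (cv2) and the standard library are available. Lean on these libraries where they do the work, as an engineer would, in place of code of your own. Each camera call takes 0.05 s, during which the arm holds its last target. There are 200 camera calls.

## Task

Set the throwing gauge for the next batch: with a fingertip, roll the knurled thumbwheel that peeps out of its metal housing until the brass pointer stands level with the tall round pin, not the low square block, and take the finger away. Move the pointer only by the thumbwheel, never by pushing the pointer itself, and do not knock over the unglazed cup beside it.

Things in the scene. Friction and masses are not known exactly. Their poses are not given: they have to be found in the camera images.
- wheel_axle (a point): Centre of the thumbwheel, 33 mm above the bench, fixed on the bolted-down gauge; x along the axle, y along the gauge, z up. Steel disc on edge, 60 mm diameter, 16 mm wide, ribbed rim; only its top 13 mm shows through a 44 x 120 x 50 mm aluminium housing. Turns at under 2 N at the rim, stays put. Press the crown at 3 N or more and stroke along y, up to 32 mm a stroke; strokes add up.
- pointer: Brass block 18 x 26 x 12 mm, its 5 mm wide tongue pointing to +x. Rides on the gauge's dark steel deck (56 x 220 mm, 24 mm high, on the housing's +x side), 35 mm in x from the wheel, travel 75 mm in y either way. Geared to the wheel: goes the same way along y, and as far, as the top of the rim. Origin: middle of its underside, on the tongue's line; axes as the gauge.
- tall_mark: Tall steel pin, 10 mm diameter, 37 mm tall, ball top, fixed on the deck, 68 mm in x from the wheel's centre and 32 to 48 mm in y to either side. Origin: centre of its foot, 24 mm above the bench; axes as the gauge. On the other side of the deck stands a low square steel block (12 x 16 x 10 mm), not the one wanted.
- cup: Loose unglazed clay cup, 76 mm across the mouth, 92 mm tall, upright on the bench off the gauge's +y end, 180 to 215 mm from the wheel. Origin: centre of its foot, z up.
Not all that is in view belongs to the job. There is more than one size of the cup; the one meant has the size given above.

How it is judged (in metres and radians):
At the end, for the whole second after the job is handed in: The pointer stands still within 10 mm (along the gauge's length, y) of the tall pin, and the cup stands upright (within 10 degrees) (y of pointer in the frame of tall_mark between -0.01 and 0.01 m and linear speed of pointer below 0.005 m/s and angle between cup's own z axis and vertical below 0.17 rad); the robot touches nothing.
It fails at once if the pointer is pushed directly instead of by the thumbwheel (over 1 N) (contact force between pointer and the fingers above 1 N or contact force between pointer and the arm above 1 N).
It fails at once if the cup is knocked over (tilted over 30 degrees) (angle between cup's own z axis and vertical above 0.52 rad).
It also fails if it takes over 35 s, if anything falls off the work surface, if the arm or the gripper's body presses on something with over 40 N, if the wrist force passes 120 N, or if a joint passes its speed limit or range.

## Working session

There is one attempt and no reset: what is moved stays moved. The work goes in short steps, Python scripts to look and compute and a shell command to move; the robot and the scene stay as the last step left them, time stands still between calls to the robot, and variables do not carry over. Pictures are saved under pics/ and viewed, about 8 in all and at most 12, crops included, and the job is handed in when it is done.

```bash
mkdir -p pics; cat > h.py <<'E'
from plant import *
import numpy as np, cv2
def snap(n,f):
    s=snapshot(n); np.savez(f'{f}.npz',**s); cv2.imwrite(f'pics/{f}.png',s['pixels'][:,:,::-1]); return s
def pt(s,u,v):
    d=float(s['depth'][v,u]); p=np.array([(u-s['cx'])/s['fx']*d,(v-s['cy'])/s['fy']*d,d,1]); return (s['pose']@p)[:3]
def plane(s,u,v,z):
    r=s['pose'][:3,:3]@np.array([(u-s['cx'])/s['fx'],(v-s['cy'])/s['fy'],1]); o=s['pose'][:3,3]; return o+r*(z-o[2])/r[2]
E
python3 - <<'E'
from h import *
a=snap('top','top0'); b=snap('side','side0')
for s in(a,b): print(s['pose'].round(3),s['fx'],(s['depth']>0).mean())
print(get_obs())
E
```

```text
[[ 0.002 -0.998  0.068  0.584]
 [-1.    -0.002 -0.01   0.147]
 [ 0.01  -0.068 -0.998  0.909]
 [ 0.     0.     0.     1.   ]] 555.6243342408133 0.995908203125
[[ 0.813 -0.342  0.471  0.185]
 [-0.582 -0.477  0.658 -0.44 ]
 [-0.001 -0.809 -0.587  0.581]
 [ 0.     0.     0.     1.   ]] 622.7866780939412 0.99619140625
{'clock': 0.1, 'joint_pos': array([ 8.91000824e+01,  2.05869144e+01,  6.38116300e-01, -1.70365824e-02,
       -7.01352279e+01, -1.65071057e+01]), 'qvel': array([-0.02446605, -0.07457863,  0.25653661,  0.06766981,  0.03069059,
        0.01285285]), 'tau': array([-1.74645062e-03, -5.84163702e+01,  2.93747020e+01,  7.01543212e+00,
        1.01817143e-02, -5.15695569e-05]), 'tool_pos': array([0.20182838, 0.64365798, 0.22571639]), 'orientation': array([-1.79991479e+02, -8.51137724e-02, -1.07412830e+02]), 'force': array([-0.13940537, -0.59399198,  0.25241887]), 'moment': array([ 0.01587554,  0.04295046, -0.02990583]), 'opening': 0.08768692649703638}
```

View pics/top0.png

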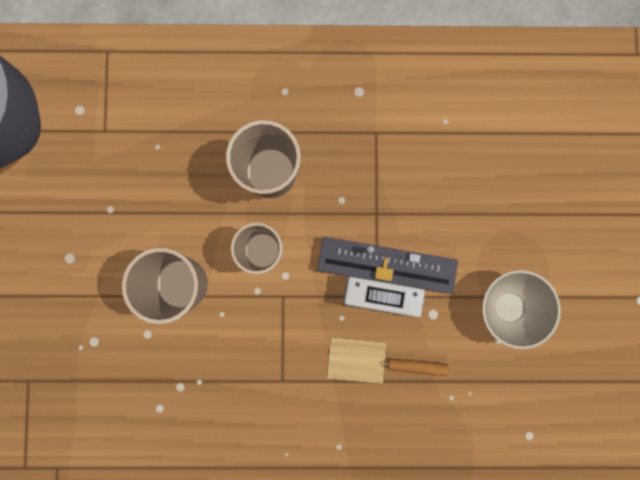

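View pics/side0.png

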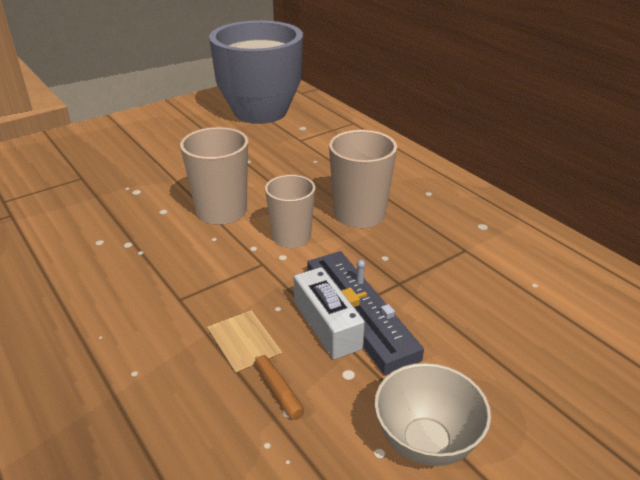

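```bash
python3 - <<'E'
from h import *
s=dict(np.load('top0.npz'));t=dict(np.load('side0.npz'))
a=cv2.resize(s['pixels'][225:330,230:470],None,fx=3.2,fy=3.2,interpolation=cv2.INTER_CUBIC)
cv2.imwrite('pics/crop1.png',a[:,:,::-1])
hsv=cv2.cvtColor(s['pixels'],cv2.COLOR_RGB2HSV)
def rect(m,n,z):
    c=max(cv2.findContours(m.astype(np.uint8),0,2)[0],key=cv2.contourArea); r=cv2.minAreaRect(c)
    P=[plane(s,u,v,z)[:2] for u,v in cv2.boxPoints(r)]; c=np.mean(P,0)
    e=[P[1]-P[0],P[2]-P[1]]; e=max(e,key=np.linalg.norm)
    print(n,np.round(r[0],1),'c',c.round(4),'sizes',np.round([np.linalg.norm(P[1]-P[0]),np.linalg.norm(P[2]-P[1])],4),'yaw of y axis',np.degrees(np.arctan2(e[1],e[0])).round(2))
m=np.zeros((480,640),bool); m[225:330,310:470]=1
H,S,V=cv2.split(hsv)
k=np.ones((9,9),np.uint8)
rect(cv2.morphologyEx(((S<40)&(V>140)&m).astype(np.uint8),2,np.ones((7,7),np.uint8)),'housing',.05)
dk=cv2.morphologyEx(((V<90)&m).astype(np.uint8),3,k); dk=cv2.morphologyEx(dk,2,k); rect(dk,'deck',.024)
rect((S>190)&(V>130)&m&(H>15),'pointer',.036)
for n,u,v,z in[('pin',371,250,.06),('block',415,258,.034),('ptr',385,272,.036),('tongue',386,262,.03),('wheel',385,297,.063)]: print(n,plane(s,u,v,z).round(4),pt(s,u,v).round(4))
for u,v in((361,264),(354,297)): print('side',pt(t,u,v).round(4))
print('cup',plane(s,257,249,.092))
E
```

```text
housing [356.2 291.8] c [0.5526 0.0836] sizes [0.0432 0.0304] yaw of y axis -8.66
deck [336.8 265.8] c [0.5928 0.1125] sizes [0.0246 0.0589] yaw of y axis -96.23Traceback (most recent call last):
  File "<stdin>", line 16, in <module>
  File "<stdin>", line 7, in rect
ValueError: max() iterable argument is empty
```

View pics/crop1.png

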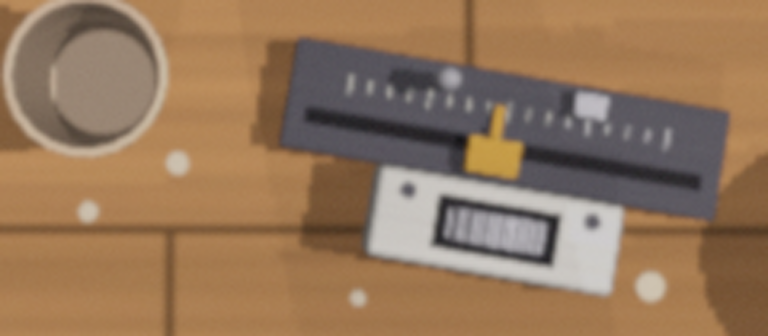

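The crop shows the round pin (ball top at image 371,249), the low square block (415,258), which is rejected, the brass pointer (385,273) and the wheel window (385,297). The three clay cups are at (257,249), (264,158) and (161,286). The small one at (257,249) is off the +y end and should be the 76 mm one, which I check next.

```bash
python3 - <<'E'
from h import *
s=dict(np.load('top0.npz'));t=dict(np.load('side0.npz'))
f=lambda x,y,z:plane(s,230+x/3.2,225+y/3.2,z)
hc=[f(x,y,.05) for x,y in((380,165),(623,206),(610,296),(368,254))]
dc=[f(x,y,.024) for x,y in((299,38),(729,113),(715,219),(280,147))]
for n,c in(('hous',hc),('deck',dc)):
    e=(c[0]+c[3]-c[1]-c[2])[:2]/2; print(n,np.mean(c,0).round(4),np.linalg.norm(e),'yaw',np.degrees(np.arctan2(e[1],e[0])),'w',np.linalg.norm(c[0]-c[3]))
w=f(497,231,.058); yaw=np.radians(np.degrees(np.arctan2(e[1],e[0])));y=e/np.linalg.norm(e);x=np.array([y[1],-y[0]])
print('x',x,'y',y)
P={'wheel':w,'pin':f(451,77,.059),'block':f(592,104,.034),'ptr':f(496,157,.036),'tip':f(499,106,.033),'cup':plane(s,257,249,.092)}
h=np.mean(hc,0)
for n,p in P.items(): d=(p-h)[:2]; print(n,p.round(4),'gauge xy',(d@x).round(4),(d@y).round(4))
print('cup diam',np.linalg.norm(plane(s,232,249,.092)-plane(s,282,249,.092)))
for u,v in((385,297),(380,297),(371,250),(385,273),(340,300)): print(pt(s,u,v).round(4))
E
```

```text
hous [0.5447 0.0395 0.05  ] 0.11837794224892538 yaw 80.4032852824175 w 0.043044067196824416
deck [0.5936 0.0307 0.024 ] 0.2183286316899955 yaw 80.46204399522708 w 0.055079408596515084
x [ 0.98617605 -0.16570094] y [0.16570094 0.98617605]
wheel [0.5447 0.0397 0.058 ] gauge xy -0.0001 0.0002
pin [0.6181 0.0614 0.059 ] gauge xy 0.0687 0.0337
block [ 0.6059 -0.0106  0.034 ] gauge xy 0.0686 -0.0393
ptr [0.5798 0.0372 0.036 ] gauge xy 0.0349 0.0035
tip [0.6049 0.0352 0.033 ] gauge xy 0.06 0.0057
cup [0.6165 0.2324 0.092 ] gauge xy 0.0389 0.2021
cup diam 0.0734291223806452
[0.5453 0.041  0.0647]
[0.5452 0.0483 0.0625]
[0.6166 0.0613 0.0594]
[0.5815 0.0373 0.0372]
[ 0.5373  0.1062 -0.0019]
```

```bash
python3 -m pendant '[[[30,-54,0,0,0,-8.2],[60,-108,0,0,0,-16.4],[90,-162,0,0,0,-24.6],[120,-216,0,0,0,-32.8],[150,-270,0,0,0,-41],[180,-324,0,0,0,-49.2],[210,-378,0,0,0,-57.4],[240,-432,0,0,0,-65.6],[270,-486,0,0,0,-73.8],[300,-540,0,0,0,-82.1]]]' 1; python3 -m pendant '[[[20,-40,-20,0,0,0],[41,-79,-60,0,0,0],[41,-79,-110,0,0,0],[41,-79,-130,0,0,0],[41,-79,-130,0,0,0],[41,-79,-130,0,0,0]]]'
```

```text
clock: 1.35
tool_pos: [0.5025, 0.1022, 0.2266]
orientation: [180.0, 0.0, 170.2]
force: [0.6, 1.6, -0.2]
opening: 0.0002
clock: 2.1
tool_pos: [0.5436, 0.0253, 0.0975]
orientation: [180.0, 0.1, 170.5]
force: [0.2, -0.5, -0.7]
opening: 0.0007
```

```bash
python3 -m pendant '[[[0,1,-15,0,0,0],[0,1,-28,0,0,0],[0,1,-31,0,0,0],[0,1,-31,0,0,0]]]'; python3 -m pendant '[[[0,0,-2,0,0,0],[0,0,-3,0,0,0],[0,0,-3,0,0,0]]]'
```

```text
clock: 2.6
tool_pos: [0.5428, 0.026, 0.0653]
orientation: [-180.0, -0.0, 170.5]
force: [-0.1, -0.0, -0.3]
opening: 0.0005
clock: 2.98
tool_pos: [0.543, 0.026, 0.0626]
orientation: [180.0, 0.0, 170.5]
force: [0.8, 0.9, 0.5]
opening: 0.0005
```

```bash
python3 -m pendant '[[[0,0,-1,0,0,0],[0,0,-1,0,0,0]]]'; python3 -m pendant '[[[0,0,-1,0,0,0],[0,0,-1,0,0,0]]]'
```

```text
clock: 3.22
tool_pos: [0.543, 0.0261, 0.0616]
orientation: [180.0, 0.0, 170.5]
force: [-0.0, -0.1, -0.5]
opening: 0.0004
clock: 3.48
tool_pos: [0.5431, 0.0259, 0.0611]
orientation: [-180.0, 0.0, 170.5]
force: [-2.5, -1.0, 6.0]
opening: 0.0001
```

```bash
python3 -m pendant '[[[0.4,2.5,0.4,0,0,0],[0.8,5,0.7,0,0,0],[1.2,7.5,0.9,0,0,0],[1.7,10,1.1,0,0,0],[1.7,10,1.1,0,0,0]]]'; python3 - <<'E'
from h import *
print(get_obs()['force'])
E
```

```text
clock: 4.1
tool_pos: [0.545, 0.0361, 0.0627]
orientation: [180.0, 0.0, 170.5]
force: [-2.9, 0.6, 10.4]
opening: 0.0004
[-2.91018473  0.59745541 10.35624919]
```

```bash
python3 -m pendant '[[[0.4,2.5,0.1,0,0,0],[0.8,5,0,0,0,0],[1.2,7.5,-0.2,0,0,0],[1.7,10,-0.5,0,0,0],[1.7,10,-0.5,0,0,0]]]'; python3 -m pendant '[[[0,0,20,0,0,0],[-10,-20,60,0,0,0],[-60,-60,110,0,0,0],[-100,-100,110,0,0,0],[-100,-100,110,0,0,0]]]'; python3 - <<'E'
from h import *
snap('top','top1'); s=dict(np.load('top1.npz'))
cv2.imwrite('pics/crop2.png',cv2.resize(s['pixels'][225:330,230:470],None,fx=3.2,fy=3.2,interpolation=cv2.INTER_CUBIC)[:,:,::-1])
E
```

```text
clock: 4.72
tool_pos: [0.5469, 0.0464, 0.0625]
orientation: [180.0, 0.1, 170.5]
force: [-2.6, 1.0, 11.9]
opening: 0.0007
clock: 5.35
tool_pos: [0.444, -0.0555, 0.1722]
orientation: [179.9, 0.1, 170.4]
force: [0.3, -0.4, 0.2]
opening: 0.0004
```

View pics/crop2.png

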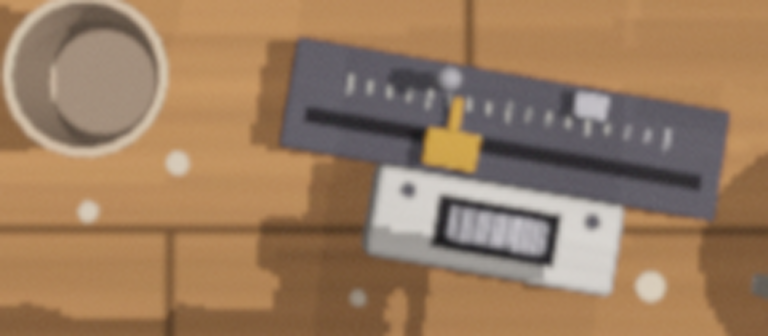

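The view shows the pointer moved left (+y), with its tongue tip now at crop (457,98) and body centre (452,150). The pin ball is at (451,77), and the cup is unmoved. I'll measure what is left.

```bash
python3 - <<'E'
from h import *
s=dict(np.load('top1.npz'))
f=lambda x,y,z:plane(s,230+x/3.2,225+y/3.2,z)[:2]
y=np.array([.1657,.9862]);h=np.array([.5447,.0395])
for n,p in(('tip',f(457,98,.033)),('body',f(452,150,.036)),('pin',f(451,77,.057)),('oldtip',f(499,106,.033))): print(n,((p-h)@y).round(4))
for u,v in((371,249),(372,262),(371,272)):p=pt(s,u,v);print(p,(p[:2]-h)@y)
# pin foot via side view
t=dict(np.load('side0.npz'))
for u,v,z in((361,264,.058),(360,284,.024)): p=plane(t,u,v,z);print('side pin',p.round(4),((p[:2]-h)@y).round(4))
E
```

```text
tip 0.0268
body 0.0254
pin 0.0336
oldtip 0.0057
[0.61808564 0.0615388  0.06138022] 0.03389467055000561
[0.59876264 0.05686648 0.02965021] 0.026084999853758496
[0.58297766 0.0590406  0.03480704] 0.025613550304184208
side pin [0.6156 0.0597 0.058 ] 0.0317
side pin [0.6148 0.0586 0.024 ] 0.0304
```

```bash
python3 -m pendant '[[[50,50,0,0,0,0],[101,91,-30,0,0,0],[101,91,-80,0,0,0],[101,91,-103,0,0,0],[101,91,-108,0,0,0],[101,91,-108,0,0,0]]]'; python3 -m pendant '[[[0,0,-1,0,0,0],[0,0,-1.5,0,0,0],[0,0,-1.5,0,0,0]]]'
```

```text
clock: 6.15
tool_pos: [0.5472, 0.0377, 0.0629]
orientation: [-179.9, -0.1, 170.5]
force: [-3.9, 0.7, 5.2]
opening: 0.0004
clock: 6.52
tool_pos: [0.5473, 0.0376, 0.0625]
orientation: [-180.0, -0.0, 170.5]
force: [-7.3, 1.4, 14.4]
opening: 0.0003
```

```bash
python3 -m pendant '[[[0.4,2.3,0,0,0,0],[0.8,4.6,0,0,0,0],[1.2,7,0,0,0,0],[1.2,7,0,0,0,0]]]'; python3 -m pendant '[[[0,0,20,0,0,0],[-10,-20,60,0,0,0],[-60,-60,110,0,0,0],[-100,-100,110,0,0,0],[-100,-100,110,0,0,0]]]'; python3 - <<'E'
from h import *
snap('top','top2'); s=dict(np.load('top2.npz'))
cv2.imwrite('pics/crop3.png',cv2.resize(s['pixels'][225:330,230:470],None,fx=3.2,fy=3.2,interpolation=cv2.INTER_CUBIC)[:,:,::-1])
b=snap('side','side2'); cv2.imwrite('pics/crop4.png',cv2.resize(b['pixels'][160:380,240:440],None,fx=2.7,fy=2.7,interpolation=cv2.INTER_CUBIC)[:,:,::-1])
E
```

```text
clock: 7.02
tool_pos: [0.5487, 0.0446, 0.0625]
orientation: [-180.0, -0.0, 170.5]
force: [-6.4, 1.6, 13.9]
opening: 0.0002
clock: 7.65
tool_pos: [0.4469, -0.0571, 0.1727]
orientation: [179.9, 0.1, 170.4]
force: [0.5, 0.3, 0.4]
opening: 0.0007
```

View pics/crop3.png

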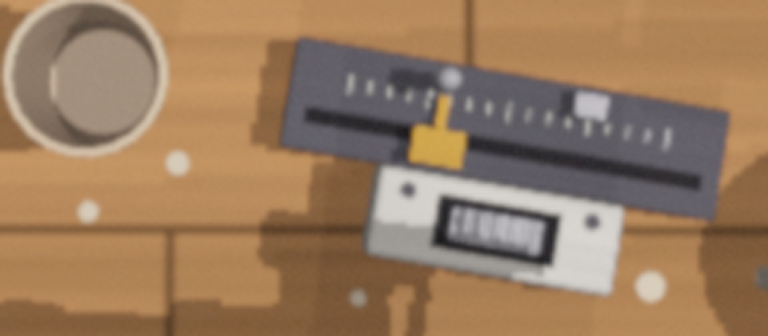

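View pics/crop4.png

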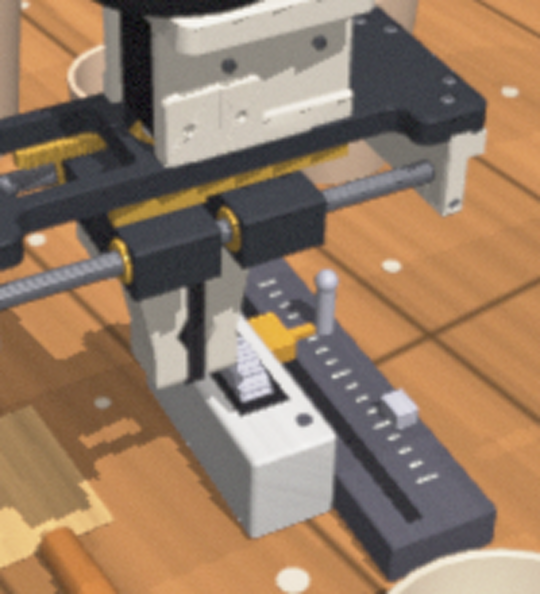

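The top crop has the tongue tip at (443,97) and body at (438,146). In the side crop the tongue (300,333) points at the pin's foot (325,330), the gripper is clear of everything, and the cup is untouched. I'll do one numeric check and hand in.

```bash
python3 - <<'E'
from h import *
s=dict(np.load('top2.npz'))
y=np.array([.1657,.9862]);h=np.array([.5447,.0395])
v=[]
for n,a,b,z in(('tip',443,97,.033),('body',438,146,.036),('pin',451,77,.057)):
    v.append((plane(s,230+a/3.2,225+b/3.2,z)[:2]-h)@y); print(n,v[-1].round(4))
print(get_obs()['force'])
if abs((v[0]+v[1])/2-v[2])<.004: close_job(); print('closed')
E
```

```text
tip 0.0337
body 0.0325
pin 0.0336
[ 0.34699039 -0.144988    0.19098716]
the job is handed in; nothing more can be done
closed
```

I set the pointer level with the tall round pin and handed the job in at about 7.7 s. It took two strokes with the shut fingertips on the thumbwheel crown, about 20 mm and then 7 mm towards +y, pressing with 6–14 N. Then I lifted the finger clear and moved it back.

**Pointer:** in the last top view the tongue tip is at gauge y = 33.7 mm and the body at 32.5 mm. The pin is at 33.6 mm, so the error is about 1 mm or less against the 10 mm allowed.

**Pin position:** the side camera put the pin at 30–32 mm from rough pixel picks. That is about 2–3 mm off the top view, still well inside the tolerance.

**Cup and contact:** the cup stood upright and unmoved in the last top view. My measured mouth of about 73 mm fits the 76 mm cup. The wrist force read near zero when I handed in, and only the wheel was touched.

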